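# Set up the paper workshop's counter display

## Robot

A 6-joint arm with a two-finger parallel gripper is mounted at the origin on the work surface. World frame = base frame: x ahead of the robot, y to its left, z up, the work surface at z = 0. Lengths are in m, angles in degrees, forces in N, time in s.
With the tool pointing down it reaches from about 0.375 to 0.9 m from the base axis. Payload 3.1 kg.
Tool frame: the origin (TCP) lies between the finger pads; the fingertips stand 11 mm ahead of it and the grasp point (between the pads) lies 8 mm behind it; z points along the fingers, y is the line along which they close (so a half turn about z gives the same grasp; the last joint's range is limited). The gripper opens to 87 mm and grips with 3 to 60 N. Pads are 19 mm wide; open, the fingers measure 117 mm over their backs; the gripper's body (75 mm by 190 mm) begins 51 mm behind the grasp point.
Start: joints at [62.71, 30.224, 82.088, -0, 67.689, -10.227], TCP at [0.183, 0.597, 0.234] pointing down, gripper open.
Joint ranges: [-176.69, 176.69], [-43.24, 126.21], [12.49, 139.97], [-82, 262], [0, 151.66], [-163.58, 163.58]. Speed limits (degrees/s): [159.86, 159.86, 180, 180, 180, 180].

## Interface

Orientations are given as a 3x3 rotation matrix whose columns are the frame's x, y, z axes.
In Python, from rig import bot, viewer, workorder, models gives the robot as it stands.
- The arm moves only by the shell command python3 -m jog 'ROWS'. ROWS is JSON, a list of rows, each a list of 7 numbers: the opening, from 0 (shut) to 1 (fully open), then the shift along the tool's x, y, z in m, then the turn, a rotation vector about the tool's x, y, z in degrees. In form: [[claw, x, y, z, ax, ay, az], ...]. A call has 1 to 20 rows; each row is the pose to reach, as a shift and turn from the pose commanded when the call began, along the tool's axes at that moment; what a row does not reach only later rows make up. A row lasts 1/8 s, in which the tool goes at most 62.5 mm and 10.7 degrees, less where a joint would pass 70% of its speed; a pose out of reach is approached as far as the arm can. A call with a gripper value outside its range is refused whole. The fingers move at their own pace and stop on an object; the grip force is fixed at half the most. Time passes only in rows, so rows that repeat a pose let the fingers close. It gives the time, the measured TCP pose, the force, the opening and the grip force at its end, in the units of the state.
- bot.read_state(): the state, without advancing time (a new reading comes with each control period).
- viewer.capture(name): name is "scene" or "side" or "wrist"; returns (picture, depth): 400x640x3 uint8, blue, green, red; 400x640 float32, m along the optical axis (not along the pixel's ray), 0 where there is no reading.
- viewer.camera_info(name): a dict with "fx", "fy", "cx", "cy" (pixels), "world_to_cam" (4x4, takes a point from world to camera coordinates). Camera axes: x right, y down, z forward; pixel columns grow to the right and rows downward; lengths in m; the calibration is good to about 2 mm. A picture is of the moment at which its call begins: read the wrist's pose just before it. camera_info takes no time and is no camera call; for the wrist camera it gives the pose at the moment of the call.
- workorder.hand_in(): hands the job in; it is judged then, once.
Trained networks look in the newest picture that a camera, given by its name, has taken for a name from the list of things; names that differ only in an ending like _2 or _b are one class to them, and where a whole thing is asked for, a point or a joint stands for the part that bears it (a point fixed in the world has none). Each returns a list of dicts, best first, with "p" (0 to 1); they miss things now and then, are a little off and sometimes report something else, mostly with a low value. They report only what shows in the picture. A call takes as long as a camera call. They do not tell look-alikes from the thing itself.
- models.outline_of(camera, thing): "mask" (400x640 bool, what is visible of it).
- models.tip_of(camera, thing): "xyz" ([x, y, z] in m, in world coordinates, good to about 4 mm: a listed point, or the origin of a listed thing).
The state is a dict: "time_s": time; "joint_positions": joint angles; "qvel": joint speeds; "tau": joint torques, N m; "position": TCP position; "tcp_rot": TCP orientation; "force": force on the tool from outside, world axes, zero at the start; "moment": the same for the moment, N m; "opening": opening from 0.0 (shut) to 1.0 (fully open); "grasp_force": force on a finger pad.
Only numpy, scipy, OpenCV 4.12 (cv2) and the standard library are available. Lean on these libraries where they do the work, as an engineer would, in place of code of your own. Each camera call takes 0.05 s, during which the arm holds its last target. There are 200 camera calls.

## Task

Get the counter display ready for opening: raise its lid to about 110 degrees from closed (leaning back some 20 degrees past upright) and leave it standing there, take every tape roll off the dowels of the stand and lay it flat on the floor of the display's tray. Push the pigment pots in single file into the lane along the tray's right side, each standing upright with no part of it left sticking out of the mouth, and do not shift or knock over the other things on the table.

Things in the scene. Friction and masses are not known exactly. Their poses are not given: they have to be found in the camera images.
- display: the wooden counter display case, fixed. Origin at the centre of the tray's underside on the table; x points from the front (robot side) to the hinged back, y to the left, z up. The tray is an open box 146 mm deep (x) by 236 mm wide (y) by 50 mm high outside, walls and floor 8 mm thick. The pot lane runs along its right (-y) side, on the bare table.
- tray_floor (a point): centre of the tray's inner floor, 8 mm above the table; axes as the display. Inside the tray measures 130 mm (x) by 220 mm (y), and the walls rise 42 mm above this floor. Room for three rolls side by side along y.
- lane_mouth (a point): middle of the pot lane's open mouth at table height; axes as the display. From here the lane runs 150 mm along +x to a closed end, 52 mm wide between two wooden side-boards 34 mm high (outer 12 mm thick, inner 41 mm, reaching to the tray); floor: the bare table; top open. The mouth faces the robot; two lead-ins flared 25 degrees reach 26 mm out from it.
- lid (a joint): angle of the lid in rad: 0 closed, grows as the front edge is lifted; it can open to 2.7. The hinge is stiff: the lid stays at whatever angle it is left. It starts between 0 and 0.25. Raising it takes about 5 N at the pull.
- lid_pull (a point): middle of the lid's brass T-pull: a cross-bar 14 mm thick, 36 mm long, parallel to the hinge, ends flat, on a thin stem 35 mm out from the middle of the lid's front edge, in the lid's plane. Lid closed: 56 mm above the table, free space below. Fingers can close on the bar's two ends, and it then turns between them.
- lid_hinge (a point): middle of the lid's hinge line, on the tray's top back edge, 50 mm above the table; the line is parallel to the display's y. The lid is a board 146 mm deep, 236 mm wide and 12 mm thick, lying on the tray when closed; the pull is 181 mm from the hinge line.
- stand: the tape stand, fixed: a wooden board 216 mm (x) by 72 mm (y), 14 mm thick, with three upright dowels of 18 mm diameter in a row at x = -72, 0 and 72 mm; the dowels' tops are 70 mm above the table. Origin at the centre of its underside, z up. It is to the left of the display.
- roll1: a roll of white paper tape: a ring 56 mm in outer diameter, 28 mm bore, 25 mm high, about 60 g. Origin at the centre of the ring, z along its bore. It starts lying flat round one dowel of the stand, underside 14 mm above the table. May be absent (None); two or three rolls are present.
- roll2: a roll of white paper tape: a ring 56 mm in outer diameter, 28 mm bore, 25 mm high, about 60 g. Origin at the centre of the ring, z along its bore. It starts lying flat round one dowel of the stand, underside 14 mm above the table. May be absent (None); two or three rolls are present.
- roll3: a roll of white paper tape: a ring 56 mm in outer diameter, 28 mm bore, 25 mm high, about 60 g. Origin at the centre of the ring, z along its bore. It starts lying flat round one dowel of the stand, underside 14 mm above the table. May be absent (None); two or three rolls are present.
- pot1: a small white pigment pot with a plain metal lid, closed, upright: a cylinder 46 mm in diameter and 42 mm tall, about 110 g; it slides on the table. Origin at the centre of its underside, z up. Starts on the open table to the right of the display. May be absent (None); two or three pots are present.
- pot2: a small white pigment pot with a plain metal lid, closed, upright: a cylinder 46 mm in diameter and 42 mm tall, about 110 g; it slides on the table. Origin at the centre of its underside, z up. Starts on the open table to the right of the display. May be absent (None); two or three pots are present.
- pot3: a small white pigment pot with a plain metal lid, closed, upright: a cylinder 46 mm in diameter and 42 mm tall, about 110 g; it slides on the table. Origin at the centre of its underside, z up. Starts on the open table to the right of the display. May be absent (None); two or three pots are present.
- glue_bottle: bystander: white glue bottle 42 mm in diameter, 115 mm tall; origin at the centre of its underside
- paperweight: bystander: small brass paperweight, 42 mm in diameter, 32 mm tall; origin at the centre of its underside
- seedling_pot: bystander: terracotta pot with a seedling, 84 mm in diameter, about 150 mm tall; origin at the centre of its underside
- ink_bottle: bystander: amber glass ink jar with black cap, 48 mm in diameter, 90 mm tall; origin at the centre of its underside
- brush: bystander: a brush 200 mm long lying flat behind the display; origin under its middle, x along it
There are look-alikes about, which are no part of the job. What is shaped like the roll1 but black, purple or turquoise is not meant.

How it is judged (in metres and radians):
On the way, in this order (a step that is already met when the one before it is completed fails the run):
1. the lid is raised clear of the tray (past 80 degrees) (value of joint lid above 1.4 rad), for 0.2 s.
2. every roll lies flat on the floor of the tray (x of roll1 in the frame of tray_floor between -0.042 and 0.042 m and y of roll1 in the frame of tray_floor between -0.087 and 0.087 m and z of roll1 in the frame of tray_floor between 0.006 and 0.019 m and (angle between roll1's own z axis and vertical below 0.15 rad or angle between roll1's own z axis and vertical above 2.99 rad) and x of roll2 in the frame of tray_floor between -0.042 and 0.042 m and y of roll2 in the frame of tray_floor between -0.087 and 0.087 m and z of roll2 in the frame of tray_floor between 0.006 and 0.019 m and (angle between roll2's own z axis and vertical below 0.15 rad or angle between roll2's own z axis and vertical above 2.99 rad) and x of roll3 in the frame of tray_floor between -0.042 and 0.042 m and y of roll3 in the frame of tray_floor between -0.087 and 0.087 m and z of roll3 in the frame of tray_floor between 0.006 and 0.019 m and (angle between roll3's own z axis and vertical below 0.15 rad or angle between roll3's own z axis and vertical above 2.99 rad)), for 0.2 s.
At the end, for the whole second after the job is handed in: The lid stands still between 100 and 120 degrees from closed; every roll present lies flat (within 9 degrees) on the tray's floor, off its dowel; every pot present stands upright on the table in the lane between the side-boards, its back edge no more than 4 mm out of the mouth; all at rest (all of step 2 and value of joint lid between 1.745 and 2.094 rad and velocity of joint lid below 0.05 rad/s and x of pot1 in the frame of lane_mouth between 0.019 and 0.135 m and y of pot1 in the frame of lane_mouth between -0.009 and 0.009 m and z of pot1 in the frame of lane_mouth between -0.006 and 0.006 m and angle between each of pot1, pot2, pot3's own z axis and vertical below 0.15 rad and x of pot2 in the frame of lane_mouth between 0.019 and 0.135 m and y of pot2 in the frame of lane_mouth between -0.009 and 0.009 m and z of pot2 in the frame of lane_mouth between -0.006 and 0.006 m and x of pot3 in the frame of lane_mouth between 0.019 and 0.135 m and y of pot3 in the frame of lane_mouth between -0.009 and 0.009 m and z of pot3 in the frame of lane_mouth between -0.006 and 0.006 m and linear speed of each of roll1, roll2, roll3, pot1, pot2, pot3 below 0.02 m/s); the robot touches nothing.
It fails at once if a bystander is shifted by more than 4 cm or knocked over (distance of any of glue_bottle, paperweight, seedling_pot, ink_bottle, brush from where it was at the start of the episode above 0.04 m or angle between any of glue_bottle, paperweight, seedling_pot, ink_bottle, brush's own z axis and vertical above 0.5 rad).
Of roll1, roll2, roll3 only 2 to 3 are there at a start; the rules pass over those that are not, and their reading is None.
Of pot1, pot2, pot3 only 2 to 3 are there at a start; the rules pass over those that are not, and their reading is None.
At some moment in a run one of pot1, pot2, pot3 may be knocked a few centimetres aside while the robot is not near it.
Once in a run the grip may slacken for a moment while it holds something.
It also fails if it takes over 210 s, if anything falls off the work surface, if the arm or the gripper's body presses on something with over 40 N, if the wrist force passes 120 N, or if a joint passes its speed limit or range.

## Working session

There is one attempt and no reset: what is moved stays moved. The work goes in short steps, Python scripts to look and compute and a shell command to move; the robot and the scene stay as the last step left them, time stands still between calls to the robot, and variables do not carry over. Pictures are saved under pics/ and viewed, at most 14 in all, crops included, and the job is handed in when it is done.

```bash
ls; mkdir -p pics; cat > h.py <<'E'
import numpy as np, cv2
from rig import bot, viewer, workorder, models
def cap(n,f=None):
    p,d=viewer.capture(n)
    if f: cv2.imwrite('pics/'+f,p)
    return p,d
def unproj(n,u,v,z,ci=None):
    c=ci or viewer.camera_info(n)
    P=np.array([(u-c['cx'])*z/c['fx'],(v-c['cy'])*z/c['fy'],z,1])
    return (np.linalg.inv(np.array(c['world_to_cam']))@P)[:3]
def cloud(n,d):
    c=viewer.camera_info(n); v,u=np.mgrid[:400,:640]
    P=np.stack([(u-c['cx'])*d/c['fx'],(v-c['cy'])*d/c['fy'],d,np.ones_like(d)],-1)
    return (P@np.linalg.inv(np.array(c['world_to_cam'])).T)[...,:3]
def proj(n,p):
    c=viewer.camera_info(n); q=np.array(c['world_to_cam'])@np.append(p,1)
    return c['cx']+c['fx']*q[0]/q[2], c['cy']+c['fy']*q[1]/q[2]
def st():
    s=bot.read_state(); print('t',s['time_s'],'pos',np.round(s['position'],4),'F',np.round(s['force'],1),'op',round(s['opening'],3),'gf',s['grasp_force']); print(np.round(s['tcp_rot'],3).tolist()); return s
def rel(target,s=None):
    s=s or bot.read_state(); return np.round(np.array(s['tcp_rot']).T@(np.array(target)-np.array(s['position'])),4)
E
python3 - <<'E'
from h import *
st()
for n in('scene','side'):
    cap(n,n+'0.png')
    print(n,proj(n,[.5,0,0]))
    for t in ['display','tray_floor','lane_mouth','lid_pull','lid_hinge','stand','roll1','pot1','glue_bottle','paperweight','seedling_pot','ink_bottle','brush']:
        r=models.tip_of(n,t)
        print(t,[(round(x['p'],2),np.round(x['xyz'],3).tolist(),[int(a) for a in proj(n,x['xyz'])]) for x in r if x['p']>.15][:7])
E
```

```text
pics
t 0.0 pos [0.183  0.5969 0.2326] F [ 0.3  0.6 -0.1] op 1.002 gf 0.0
[[-0.956, 0.293, -0.001], [0.293, 0.956, -0.002], [0.0, -0.002, -1.0]]
scene (np.float64(334.1413586414196), np.float64(187.95607835833434))
display [(0.78, [0.585, 0.032, -0.0], [361, 206])]
tray_floor [(0.59, [0.74, 0.13, -0.001], [427, 238])]
lane_mouth [(0.69, [0.562, -0.162, -0.002], [289, 230])]
lid_pull [(0.63, [0.475, 0.017, 0.061], [336, 164])]
lid_hinge [(0.93, [0.656, 0.043, 0.051], [382, 215])]
stand [(0.79, [0.544, 0.336, 0.003], [445, 153])]
roll1 [(0.79, [0.542, 0.333, 0.026], [446, 148]), (0.75, [0.486, 0.222, 0.009], [400, 152]), (0.75, [0.403, 0.154, 0.003], [364, 142]), (0.74, [0.59, 0.22, 0.013], [422, 178]), (0.62, [0.366, 0.307, 0.014], [402, 114]), (0.61, [0.467, 0.331, 0.028], [429, 130])]
pot1 [(0.67, [0.607, -0.355, -0.002], [223, 278]), (0.58, [0.447, -0.348, 0.003], [202, 224])]
glue_bottle [(0.92, [0.72, 0.287, -0.0], [472, 207])]
paperweight [(0.54, [0.402, 0.155, 0.003], [364, 142])]
seedling_pot [(0.71, [0.657, -0.458, 0.002], [187, 316])]
ink_bottle [(0.56, [0.385, -0.448, 0.001]
[... 392 characters left out ...]
0.309, 0.012], [175, 194]), (0.84, [0.487, 0.222, 0.013], [229, 191]), (0.65, [0.592, 0.225, 0.009], [260, 180]), (0.64, [0.54, 0.333, 0.025], [225, 168])]
pot1 [(0.89, [0.524, -0.4, -0.002], [413, 308]), (0.86, [0.606, -0.36, -0.003], [423, 280]), (0.8, [0.453, -0.346, -0.002], [368, 309])]
glue_bottle [(0.97, [0.724, 0.281, -0.001], [285, 163]), (0.69, [0.385, -0.451, -0.004], [383, 360]), (0.23, [0.403, 0.153, 0.005], [216, 214])]
paperweight [(0.75, [0.403, 0.152, 0.001], [216, 215])]
seedling_pot [(0.89, [0.652, -0.463, 0.002], [478, 294])]
ink_bottle [(0.62, [0.384, -0.451, -0.004], [383, 361])]
brush [(0.94, [0.739, 0.132, 0.002], [320, 178]), (0.71, [0.652, -0.466, 0.0], [479, 295])]
```

View pics/scene0.png

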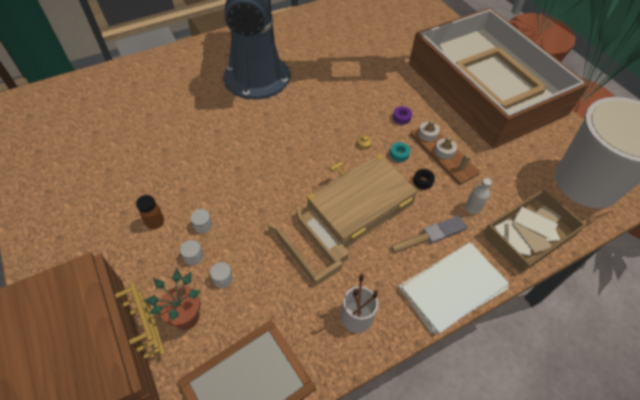

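View pics/side0.png

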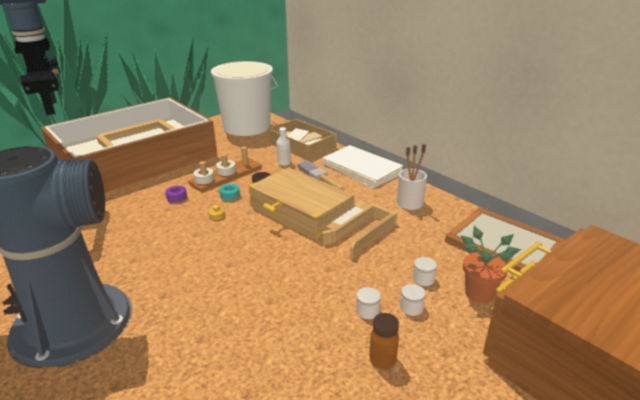

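Scene view: the white rolls sit on dowels at (429,130) and (446,148), and the third dowel is empty. The look-alikes are purple (402,115), turquoise (400,152) and black (424,179). The white pots are at (201,221), (191,252) and (221,275), and the brass paperweight is at (364,142). Next I'll build a metric top view.

```bash
cat >> h.py <<'E'
def top(name,f,x0=.33,x1=.78,y0=-.5,y1=.4,res=.0015,zmax=.3):
    p,d=cap(name); C=cloud(name,d); ok=(d>0)&(C[...,2]<zmax)
    H,W=int((x1-x0)/res),int((y1-y0)/res)
    im=np.zeros((H,W,3),np.uint8); zz=np.full((H,W),-1.)
    P=C[ok];col=p[ok]; o=np.argsort(P[:,2]);P=P[o];col=col[o]
    r=((x1-P[:,0])/res).astype(int);c=((y1-P[:,1])/res).astype(int)
    k=(r>=0)&(r<H)&(c>=0)&(c<W)
    im[r[k],c[k]]=col[k]; zz[r[k],c[k]]=P[k,2]
    m=(zz<0).astype(np.uint8); im=cv2.inpaint(im,m,2,cv2.INPAINT_TELEA) if f else im
    if f: cv2.imwrite('pics/'+f,im)
    return P,col
E
python3 - <<'E'
from h import *
top('scene','top0.png')
for n in ('scene','side'):
    P,c=top(n,None)
    print(n,'table z',np.median(P[abs(P[:,2])<.01,2]))
    # pots
    for t in [(.607,-.358),(.450,-.347),(.524,-.40)]:
        k=(np.hypot(P[:,0]-t[0],P[:,1]-t[1])<.04)&(P[:,2]>.036)&(P[:,2]<.05)
        (cc,r)=cv2.minEnclosingCircle(P[k,:2].astype(np.float32)); print('pot',np.round(cc,4),r,k.sum(),np.median(P[k,2]), np.median(P[k,:2],0))
    for t in [(.542,.333),(.467,.331),(.615,.335)]:
        D=np.hypot(P[:,0]-t[0],P[:,1]-t[1])
        k=(D<.04)&(P[:,2]>.034)&(P[:,2]<.045); 
        if k.sum(): cc,r=cv2.minEnclosingCircle(P[k,:2].astype(np.float32)); print('roll',np.round(cc,4),r,k.sum(),np.median(P[k,2]))
        k=(D<.03)&(P[:,2]>.06)&(P[:,2]<.08); print(' dowel',k.sum(),np.median(P[k],0))
    # lid
    k=(P[:,0]>.45)&(P[:,0]<.72)&(abs(P[:,1])<.19)&(P[:,2]>.052)&(P[:,2]<.12)
    print('lid rect',cv2.minAreaRect(P[k,:2].astype(np.float32)),np.percentile(P[k,2],[5,50,95]))
    r=cv2.boxPoints(cv2.minAreaRect(P[k&(P[:,2]>.057),:2].astype(np.float32)));print(np.round(r,4).tolist())
    A=np.c_[P[k,:2],np.ones(k.sum())];print('plane',np.linalg.lstsq(A,P[k,2],rcond=None)[0])
E
```

```text
scene table z -0.0005364155287821415
pot [ 0.6078 -0.3577] 0.024279773235321045 311 0.04135553440984241 [ 0.60981732 -0.35844499]
pot [ 0.4507 -0.3487] 0.024195516481995583 251 0.04135748042424381 [ 0.45206006 -0.34917306]
pot [ 0.5219 -0.3987] 0.023920398205518723 290 0.041521820405834686 [ 0.52318329 -0.39880234]
roll [0.5422 0.3269] 0.028193514794111252 188 0.03809748563366927
 dowel 36 [0.54082905 0.32806669 0.06775601]
roll [0.4686 0.325 ] 0.029371950775384903 173 0.03813110160051891
 dowel 41 [0.46971337 0.32337016 0.06691697]
roll [0.6121 0.3324] 0.009114343672990799 20 0.04000617481804575
 dowel 41 [0.61217339 0.33196219 0.06796093]
lid rect ((0.5681853890419006, 0.025481022894382477), (0.1948680877685547, 0.23770402371883392), 7.919778823852539) [0.0578377  0.06183144 0.06475034]
[[0.4553000032901764, 0.1298000067472458], [0.48809999227523804, -0.10570000112056732], [0.6741999983787537, -0.07980000227689743], [0.6413999795913696, 0.15569999814033508]]
plane [-0.01489643 -0.00120084  0.07041704]
side table z 0.0004144163346185836
pot [ 0.6059 -0.3592] 0.02391594648361206 274 
[... 226 characters left out ...]
33393]
roll [0.538  0.3272] 0.030022816732525826 129 0.03895189290374901
 dowel 30 [0.53543318 0.32654231 0.06884068]
roll [0.4635 0.324 ] 0.0293006282299757 140 0.0392380220446813
 dowel 32 [0.46548583 0.32017164 0.06753969]
roll [0.6078 0.3301] 0.008144857361912727 21 0.03995745663434802
 dowel 27 [0.60685501 0.33055439 0.06759393]
lid rect ((0.5635135173797607, 0.023982465267181396), (0.19166375696659088, 0.239444762468338), 7.291657447814941) [0.05674097 0.06269809 0.064925  ]
[[0.45329999923706055, 0.1306000053882599], [0.4837000072002411, -0.10689999908208847], [0.673799991607666, -0.08259999752044678], [0.6434000134468079, 0.15489999949932098]]
plane [0.00419875 0.00523041 0.05974477]
```

View pics/top0.png

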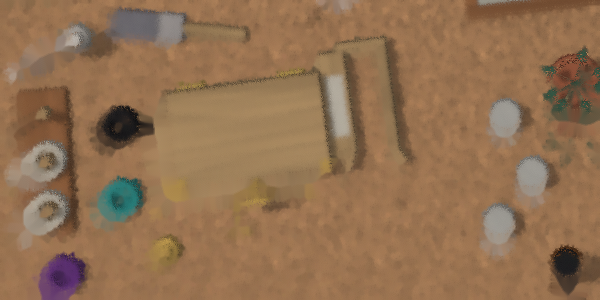

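Top view: lid closed, yaw about 7.6°, pull at about (0.479, 0.013). The two white rolls on the stand at top-view pixels (45,160) and (47,212) are the ones I want; black, turquoise and purple are look-alikes. I'll move above the pull first.

```bash
python3 -m jog '[[1,-0.454,-0.472,0.05,0,0,-24.6],[1,-0.454,-0.472,0.05,0,0,-24.6],[1,-0.454,-0.472,0.05,0,0,-24.6],[1,-0.454,-0.472,0.05,0,0,-24.6],[1,-0.454,-0.472,0.05,0,0,-24.6],[1,-0.454,-0.472,0.05,0,0,-24.6],[1,-0.454,-0.472,0.05,0,0,-24.6],[1,-0.454,-0.472,0.05,0,0,-24.6],[1,-0.454,-0.472,0.05,0,0,-24.6],[1,-0.454,-0.472,0.05,0,0,-24.6],[1,-0.454,-0.472,0.05,0,0,-24.6],[1,-0.454,-0.472,0.05,0,0,-24.6],[1,-0.454,-0.472,0.05,0,0,-24.6],[1,-0.454,-0.472,0.05,0,0,-24.6]]'
python3 - <<'E'
from h import *
st(); p,d=cap('wrist','w0.png')
C=cloud('wrist',d)
r=models.tip_of('wrist','lid_pull')
for x in r[:3]: print(x['p'],np.round(x['xyz'],4),proj('wrist',x['xyz']))
r=models.outline_of('wrist','lid_pull')
print(proj('wrist',[.4786,.0131,.056]))
E
```

```text
time_s: 3.3
position: [0.478, 0.0143, 0.1836]
tcp_rot: [[-0.991, -0.133, -0.001], [-0.133, 0.991, 0.0], [0.001, 0.0, -1.0]]
force: [-0.8, -0.2, 0.7]
opening: 0.998
grasp_force: 0.0
t 3.3 pos [0.478  0.0143 0.1836] F [-0.8 -0.2  0.7] op 0.998 gf 0.0
[[-0.991, -0.133, -0.001], [-0.133, 0.991, 0.0], [0.001, 0.0, -1.0]]
0.93 [0.4778 0.0167 0.0589] (np.float64(320.747951336499), np.float64(201.18997199926153))
0.19 [ 0.5809  0.0313 -0.    ] (np.float64(320.605572146238), np.float64(285.97940222896796))
(np.float64(316.3611574355671), np.float64(200.5284348154479))
```

View pics/w0.png

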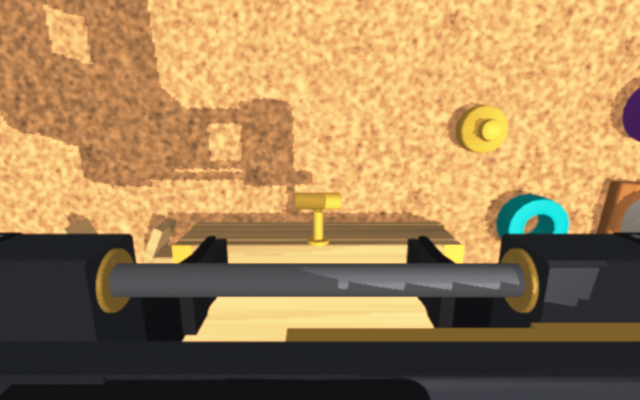

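The wrist view shows the T-bar centred at (318,201), within 1 mm of the estimate. I'll descend and grip.

```bash
python3 -m jog '[[1,0,0,0.05,0,0,0],[1,0,0,0.1,0,0,0],[1,0,0,0.136,0,0,0],[1,0,0,0.136,0,0,0],[0.2,0,0,0.136,0,0,0],[0.2,0,0,0.136,0,0,0],[0.2,0,0,0.136,0,0,0],[0.2,0,0,0.136,0,0,0],[0.2,0,0,0.136,0,0,0],[0.2,0,0,0.136,0,0,0],[0.2,0,0,0.136,0,0,0],[0.2,0,0,0.136,0,0,0]]'
python3 - <<'E'
import numpy as np
a0=np.arctan2(.006,.181);R=.181
for d in range(0,116,5):
    a=np.radians(d)+a0; print(d, round(R*(np.cos(a0)-np.cos(a)),3), round(R*(np.sin(a)-np.sin(a0)),3))
E
```

```text
time_s: 4.95
position: [0.4785, 0.015, 0.0476]
tcp_rot: [[-0.992, -0.128, -0.0], [-0.128, 0.992, 0.003], [0.0, 0.003, -1.0]]
force: [2.3, 9.7, 2.0]
opening: 0.41
grasp_force: 30.0
0 0.0 0.0
5 0.001 0.016
10 0.004 0.031
15 0.008 0.047
20 0.013 0.062
25 0.019 0.076
30 0.027 0.09
35 0.036 0.103
40 0.046 0.115
45 0.057 0.126
50 0.069 0.136
55 0.082 0.146
60 0.096 0.154
65 0.11 0.16
70 0.125 0.166
75 0.14 0.17
80 0.155 0.173
85 0.171 0.175
90 0.187 0.175
95 0.203 0.174
100 0.218 0.171
105 0.234 0.167
110 0.248 0.162
115 0.263 0.155
```

```bash
python3 -m jog '[[0.2,-0.001,0.001,-0.016,0,0,0],[0.2,-0.004,0.001,-0.031,0,0,0],[0.2,-0.008,0.001,-0.047,0,0,0],[0.2,-0.013,0.001,-0.062,0,0,0],[0.2,-0.019,0.001,-0.076,0,0,0],[0.2,-0.027,0.001,-0.090,0,0,0],[0.2,-0.036,0.001,-0.103,0,0,0],[0.2,-0.046,0.001,-0.115,0,0,0],[0.2,-0.057,0.001,-0.126,0,0,0],[0.2,-0.069,0.001,-0.136,0,0,0],[0.2,-0.082,0.001,-0.146,0,0,0],[0.2,-0.096,0.001,-0.154,0,0,0]]'
```

```text
time_s: 6.45
position: [0.5698, 0.0275, 0.1998]
tcp_rot: [[-0.991, -0.131, -0.011], [-0.131, 0.991, 0.002], [0.011, 0.003, -1.0]]
force: [-4.4, -0.0, -3.5]
opening: 0.413
grasp_force: 30.0
```

```bash
python3 -m jog '[[0.2,-0.014,0,-0.006,0,0,0],[0.2,-0.029,0,-0.012,0,0,0],[0.2,-0.044,0,-0.016,0,0,0],[0.2,-0.059,0,-0.019,0,0,0],[0.2,-0.075,0,-0.021,0,0,0],[0.2,-0.091,0,-0.021,0,0,0],[0.2,-0.107,0,-0.020,0,0,0],[0.2,-0.122,0,-0.017,0,0,0],[0.2,-0.138,0,-0.013,0,0,0],[0.2,-0.152,0,-0.008,0,0,0],[0.2,-0.152,0,-0.008,0,0,0],[0.2,-0.152,0,-0.008,0,0,0]]'
```

```text
time_s: 7.95
position: [0.7257, 0.0485, 0.2099]
tcp_rot: [[-0.991, -0.131, 0.003], [-0.131, 0.991, 0.003], [-0.004, 0.003, -1.0]]
force: [3.2, 4.7, 1.0]
opening: 0.403
grasp_force: 30.0
```

```bash
python3 -m jog '[[0.8,0,0,0,0,0,0],[0.8,0,0,0,0,0,0],[0.8,0,0,0,0,0,0],[1,0,0,-0.05,0,0,0],[1,0,0,-0.07,0,0,0],[1,0,0,-0.07,0,0,0]]'
python3 - <<'E'
from h import *
s=st()
for n in('scene','side'):
    P,c=top(n,None,zmax=.5)
    R=np.array([.991,.132]);q=P[:,:2]-[.658,.037]
    u=q@R; v=q@[-.132,.991]
    k=(abs(v)<.11)&(u>-.03)&(u<.12)&(P[:,2]>.08)&(P[:,2]<.185)&(np.abs(u-(P[:,2]-.05)*.36)<.03)
    f=np.polyfit(P[k,2],u[k],1); print(n,k.sum(),'lid deg',90+np.degrees(np.arctan(f[0])),f)
print('rel A above',rel([.540,.327,.15]),'rel B',rel([.4670,.3225,.15]))
E
```

```text
time_s: 8.7
position: [0.7256, 0.0461, 0.2819]
tcp_rot: [[-0.991, -0.131, 0.005], [-0.131, 0.991, -0.001], [-0.004, -0.001, -1.0]]
force: [-0.7, -1.0, -0.0]
opening: 0.965
grasp_force: 0.0
t 8.7 pos [0.7256 0.0461 0.2819] F [-0.7 -1.  -0. ] op 0.965 gf 0.0
[[-0.991, -0.131, 0.005], [-0.131, 0.991, -0.001], [-0.004, -0.001, -1.0]]
scene 403 lid deg 106.27628629826698 [ 0.29197125 -0.00041904]
side 2842 lid deg 109.15831253036308 [ 0.34742123 -0.02135615]
rel A above [0.1453 0.3022 0.1288] rel B [0.2182 0.3073 0.129 ]
```

Lid at about 109°. Next, roll A at the middle dowel.

```bash
python3 -m jog '[[1,0.145,0.302,0.129,0,0,3.9],[1,0.145,0.302,0.129,0,0,3.9],[1,0.145,0.302,0.129,0,0,3.9],[1,0.145,0.302,0.129,0,0,3.9],[1,0.145,0.302,0.129,0,0,3.9],[1,0.145,0.302,0.129,0,0,3.9],[1,0.145,0.302,0.129,0,0,3.9],[1,0.145,0.302,0.129,0,0,3.9],[1,0.145,0.302,0.129,0,0,3.9]]'
python3 - <<'E'
from h import *
s=st(); p,d=cap('wrist','w1.png')
for t in ('roll1','stand'):
  for x in models.tip_of('wrist',t)[:5]: print(t,round(x['p'],2),np.round(x['xyz'],4),np.round(proj('wrist',x['xyz'])))
E
```

```text
time_s: 9.93
position: [0.5424, 0.3258, 0.1507]
tcp_rot: [[-0.998, -0.062, 0.001], [-0.062, 0.998, -0.0], [-0.001, -0.0, -1.0]]
force: [0.9, -0.2, -0.4]
opening: 1.002
grasp_force: 0.0
t 9.925 pos [0.5424 0.3258 0.1507] F [ 0.9 -0.2 -0.4] op 1.002 gf 0.0
[[-0.998, -0.062, 0.001], [-0.062, 0.998, -0.0], [-0.001, -0.0, -1.0]]
roll1 0.88 [0.5911 0.2195 0.0151] [190. 246.]
roll1 0.82 [0.5414 0.3286 0.0239] [321. 199.]
roll1 0.77 [0.4667 0.3313 0.0259] [331. 103.]
roll1 0.77 [0.483  0.217  0.0143] [184. 116.]
stand 0.56 [0.5418 0.3282 0.0024] [320. 194.]
```

View pics/w1.png

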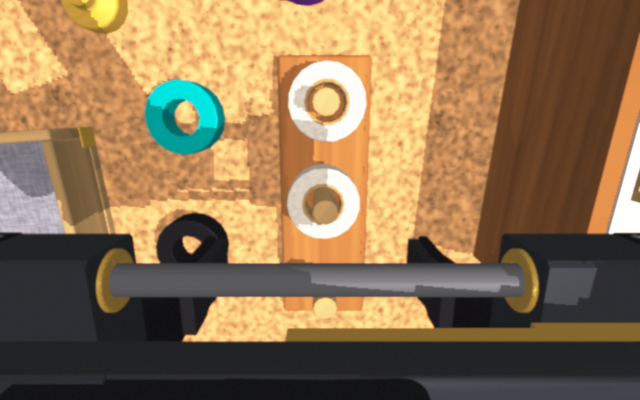

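White roll A sits at (323,201) and B at (327,101). Black (193,247) and turquoise (184,116) are clear of the fingers, so I'll grip A.

```bash
python3 -m jog '[[1,0.001,0.002,0.05,0,0,0],[1,0.001,0.002,0.1,0,0,0],[1,0.001,0.002,0.1225,0,0,0],[1,0.001,0.002,0.1225,0,0,0],[0.4,0.001,0.002,0.1225,0,0,0],[0.4,0.001,0.002,0.1225,0,0,0],[0.4,0.001,0.002,0.1225,0,0,0],[0.4,0.001,0.002,0.1225,0,0,0],[0.4,0.001,0.002,0.1225,0,0,0],[0.4,0.001,0.002,0.1225,0,0,0],[0.4,0.001,0.002,0.08,0,0,0],[0.4,0.001,0.002,0.03,0,0,0],[0.4,0.001,0.002,0,0,0,0],[0.4,0.001,0.002,0,0,0,0]]'
python3 - <<'E'
from h import *
s=st()
R=np.array([.991,.132]);Y=np.array([-.132,.991]);o=np.array([.5855,.0275])
for v in (.05,-.05): 
    t=o+v*Y; print(v,t,rel([*t,.15],s), rel([*t,.0235],s))
E
```

```text
time_s: 11.82
position: [0.5417, 0.3296, 0.153]
tcp_rot: [[-0.998, -0.064, 0.005], [-0.064, 0.998, 0.002], [-0.005, 0.002, -1.0]]
force: [0.6, -0.0, -0.6]
opening: 0.63
grasp_force: 30.0
t 11.825 pos [0.5417 0.3296 0.153 ] F [ 0.6 -0.  -0.6] op 0.63 gf 29.99959216453135
[[-0.998, -0.064, 0.005], [-0.064, 0.998, 0.002], [-0.005, 0.002, -1.0]]
0.05 [0.5789  0.07705] [-0.0211 -0.2544  0.0027] [-0.0204 -0.2546  0.1292]
-0.05 [ 0.5921  -0.02205] [-0.0279 -0.3541  0.0025] [-0.0272 -0.3543  0.129 ]
```

```bash
python3 -m jog '[[0.4,-0.021,-0.254,0.0,0,0,-3.8],[0.4,-0.021,-0.254,0.0,0,0,-3.8],[0.4,-0.021,-0.254,0.0,0,0,-3.8],[0.4,-0.021,-0.254,0.0,0,0,-3.8],[0.4,-0.021,-0.254,0.0,0,0,-3.8],[0.4,-0.021,-0.254,0.0,0,0,-3.8],[0.4,-0.021,-0.254,0.0,0,0,-3.8]]'
python3 - <<'E'
from h import *
s=st()
p,d=cap('scene','s1.png');cv2.imwrite('pics/s1c.png',cv2.resize(p[100:300,250:510],None,fx=3,fy=3)[:600])
cap('wrist')
for t in ('tray_floor','roll1','lane_mouth'):
  for n in ('wrist','scene'):
    for x in models.tip_of(n,t)[:4]: print(n,t,round(x['p'],2),np.round(x['xyz'],4),np.round(proj(n,x['xyz'])))
E
```

```text
time_s: 12.7
position: [0.5763, 0.0783, 0.1497]
tcp_rot: [[-0.991, -0.131, -0.002], [-0.131, 0.991, 0.001], [0.002, 0.001, -1.0]]
force: [0.3, 0.1, -0.6]
opening: 0.626
grasp_force: 30.0
t 12.7 pos [0.5763 0.0783 0.1497] F [ 0.3  0.1 -0.6] op 0.626 gf 29.999828534200788
[[-0.991, -0.131, -0.002], [-0.131, 0.991, 0.001], [0.002, 0.001, -1.0]]
scene tray_floor 0.8 [0.5831 0.0324 0.0086] [361. 204.]
scene tray_floor 0.24 [ 0.5592 -0.158  -0.0024] [291. 229.]
wrist roll1 0.79 [0.4831 0.2144 0.0184] [511. 104.]
wrist roll1 0.74 [0.5912 0.218  0.0107] [477. 234.]
scene roll1 0.62 [0.4667 0.3287 0.0277] [429. 131.]
scene roll1 0.62 [0.4885 0.2191 0.0109] [401. 153.]
scene roll1 0.55 [0.59   0.2188 0.0155] [422. 178.]
scene roll1 0.5 [0.5755 0.0824 0.1479] [384. 161.]
scene lane_mouth 0.82 [ 0.5588 -0.1595  0.0015] [290. 228.]
```

View pics/s1c.png

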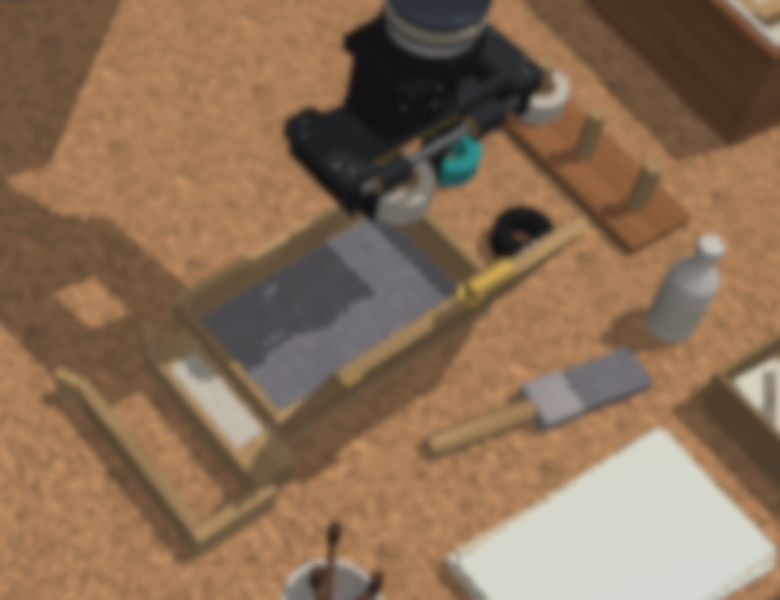

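The lid is edge-on to the camera, standing back. The tray is open and empty, and the white roll is in the gripper at (405,195). I'll lower it in now.

```bash
python3 -m jog '[[0.4,-0.002,0,0.05,0,0,0],[0.4,-0.002,0,0.1,0,0,0],[0.4,-0.002,0,0.125,0,0,0],[0.4,-0.002,0,0.125,0,0,0],[0.4,-0.002,0,0.125,0,0,0],[0.8,-0.002,0,0.125,0,0,0],[0.8,-0.002,0,0.125,0,0,0],[0.8,-0.002,0,0.125,0,0,0],[0.8,-0.002,0,0.08,0,0,0],[0.8,-0.002,0,0.03,0,0,0],[0.8,-0.002,0,0,0,0,0],[0.8,-0.002,0,0,0,0,0]]'
python3 - <<'E'
from h import *
s=st(); cap('scene')
for x in models.tip_of('scene','roll1')[:6]: print(round(x['p'],2),np.round(x['xyz'],4),np.round(proj('scene',x['xyz'])))
print(rel([.467,.325,.15],s))
E
```

```text
time_s: 14.6
position: [0.581, 0.0769, 0.1535]
tcp_rot: [[-0.992, -0.13, 0.007], [-0.13, 0.992, -0.0], [-0.006, -0.001, -1.0]]
force: [-0.3, 0.2, -0.1]
opening: 0.8
grasp_force: 0.0
t 14.6 pos [0.581  0.0769 0.1535] F [-0.3  0.2 -0.1] op 0.8 gf 0.0
[[-0.992, -0.13, 0.007], [-0.13, 0.992, -0.0], [-0.006, -0.001, -1.0]]
0.67 [0.5816 0.0804 0.019 ] [377. 195.]
0.61 [0.5894 0.2215 0.0139] [423. 178.]
0.51 [0.4679 0.3298 0.0281] [430. 131.]
0.48 [0.4868 0.2226 0.0086] [401. 153.]
[0.0809 0.2607 0.0027]
```

```bash
python3 -m jog '[[1,0.080,0.261,0.003,0,0,3.8],[1,0.080,0.261,0.003,0,0,3.8],[1,0.080,0.261,0.003,0,0,3.8],[1,0.080,0.261,0.003,0,0,3.8],[1,0.080,0.261,0.003,0,0,3.8],[1,0.080,0.261,0.003,0,0,3.8],[1,0.080,0.261,0.003,0,0,3.8]]'
python3 - <<'E'
from h import *
s=st(); cap('wrist')
for x in models.tip_of('wrist','roll1')[:6]: print(round(x['p'],2),np.round(x['xyz'],4),np.round(proj('wrist',x['xyz'])),rel([x['xyz'][0],x['xyz'][1],.0285],s))
E
```

```text
time_s: 15.58
position: [0.4659, 0.3245, 0.1465]
tcp_rot: [[-0.998, -0.063, -0.002], [-0.063, 0.998, -0.001], [0.002, -0.001, -1.0]]
force: [0.3, -1.1, -0.4]
opening: 0.997
grasp_force: 0.0
t 15.575 pos [0.4659 0.3245 0.1465] F [ 0.3 -1.1 -0.4] op 0.997 gf 0.0
[[-0.998, -0.063, -0.002], [-0.063, 0.998, -0.001], [0.002, -0.001, -1.0]]
0.97 [0.4659 0.3274 0.0281] [322. 203.] [-0.0004  0.0031  0.1179]
0.8 [0.3713 0.3093 0.0111] [306.  75.] [ 0.0951 -0.009   0.1181]
0.63 [0.5916 0.2202 0.0139] [194. 327.] [-0.1191 -0.1118  0.1179]
0.6 [0.4815 0.2173 0.0156] [187. 209.] [-0.009  -0.1078  0.1181]
```

```bash
python3 -m jog '[[1,0,0.002,0.05,0,0,0],[1,0,0.002,0.1,0,0,0],[1,0,0.002,0.119,0,0,0],[1,0,0.002,0.119,0,0,0],[0.4,0,0.002,0.119,0,0,0],[0.4,0,0.002,0.119,0,0,0],[0.4,0,0.002,0.119,0,0,0],[0.4,0,0.002,0.119,0,0,0],[0.4,0,0.002,0.119,0,0,0],[0.4,0,0.002,0.119,0,0,0],[0.4,0,0.002,0.08,0,0,0],[0.4,0,0.002,0.03,0,0,0],[0.4,0,0.002,0,0,0,0],[0.4,0,0.002,0,0,0,0]]'
python3 - <<'E'
from h import *
s=st()
R=np.array([.991,.132]);Y=np.array([-.132,.991]);o=np.array([.5855,.0275])
t=o-.045*Y; print(rel([*t,.15],s))
E
```

```text
time_s: 17.42
position: [0.4673, 0.3282, 0.1496]
tcp_rot: [[-0.998, -0.064, 0.005], [-0.064, 0.998, 0.002], [-0.005, 0.002, -1.0]]
force: [0.5, 0.2, -1.1]
opening: 0.634
grasp_force: 30.0
t 17.425 pos [0.4673 0.3282 0.1496] F [ 0.5  0.2 -1.1] op 0.634 gf 29.99952519312501
[[-0.998, -0.064, 0.005], [-0.064, 0.998, 0.002], [-0.005, 0.002, -1.0]]
[-0.1019 -0.3525 -0.0005]
```

```bash
python3 -m jog '[[0.4,-0.102,-0.353,0,0,0,-3.8],[0.4,-0.102,-0.353,0,0,0,-3.8],[0.4,-0.102,-0.353,0,0,0,-3.8],[0.4,-0.102,-0.353,0,0,0,-3.8],[0.4,-0.102,-0.353,0,0,0,-3.8],[0.4,-0.102,-0.353,0,0,0,-3.8],[0.4,-0.102,-0.353,0,0,0,-3.8],[0.4,-0.102,-0.353,0,0,0,-3.8],[0.4,-0.102,-0.353,0,0,0,-3.8]]'
```

```text
time_s: 18.55
position: [0.5888, -0.0169, 0.1466]
tcp_rot: [[-0.991, -0.131, -0.003], [-0.131, 0.991, 0.001], [0.003, 0.001, -1.0]]
force: [-0.7, 0.2, -2.0]
opening: 0.631
grasp_force: 30.0
```

```bash
python3 -m jog '[[0.4,-0.002,0,0.05,0,0,0],[0.4,-0.002,0,0.1,0,0,0],[0.4,-0.002,0,0.123,0,0,0],[0.4,-0.002,0,0.123,0,0,0],[0.4,-0.002,0,0.123,0,0,0],[0.8,-0.002,0,0.123,0,0,0],[0.8,-0.002,0,0.123,0,0,0],[0.8,-0.002,0,0.123,0,0,0],[0.8,-0.002,0,0.08,0,0,0],[0.8,-0.002,0,0.03,0,0,0],[0.8,-0.002,0,-0.03,0,0,0],[0.8,0.05,0.1,-0.05,0,0,0],[0.8,0.05,0.15,-0.05,0,0,0],[0.8,0.05,0.15,-0.05,0,0,0]]'
python3 - <<'E'
from h import *
s=st(); p,d=cap('scene')
cv2.imwrite('pics/s2c.png',cv2.resize(p[150:300,140:400],None,fx=3,fy=3))
for t in('roll1','pot1','lane_mouth'):
  for x in models.tip_of('scene',t)[:6]: print(t,round(x['p'],2),np.round(x['xyz'],4),np.round(proj('scene',x['xyz'])))
p,d=cap('side')
for t in('pot1','lane_mouth'):
  for x in models.tip_of('side',t)[:6]: print(t,round(x['p'],2),np.round(x['xyz'],4),np.round(proj('side',x['xyz'])))
E
```

```text
time_s: 20.3
position: [0.5194, 0.1258, 0.1984]
tcp_rot: [[-0.991, -0.13, 0.0], [-0.13, 0.991, 0.0], [-0.0, 0.0, -1.0]]
force: [0.7, 0.9, -0.8]
opening: 0.799
grasp_force: 0.0
t 20.3 pos [0.5194 0.1258 0.1984] F [ 0.7  0.9 -0.8] op 0.799 gf 0.0
[[-0.991, -0.13, 0.0], [-0.13, 0.991, 0.0], [-0.0, 0.0, -1.0]]
roll1 0.82 [0.5898 0.2198 0.0139] [423. 178.]
roll1 0.55 [0.5799 0.0814 0.019 ] [377. 194.]
roll1 0.55 [0.4853 0.2216 0.0101] [401. 152.]
roll1 0.4 [0.3648 0.3061 0.0138] [401. 114.]
pot1 0.7 [ 0.4494 -0.351   0.0027] [201. 225.]
pot1 0.58 [ 0.6101 -0.357  -0.0032] [224. 280.]
lane_mouth 0.93 [ 0.5577 -0.1599 -0.0039] [290. 229.]
pot1 0.9 [ 4.529e-01 -3.487e-01 -4.000e-04] [369. 310.]
pot1 0.9 [ 0.6036 -0.3595 -0.0014] [423. 281.]
pot1 0.68 [ 0.5233 -0.3995  0.0018] [413. 307.]
pot1 0.68 [ 0.3873 -0.447  -0.0023] [383. 358.]
pot1 0.39 [0.5782 0.0813 0.0218] [287. 197.]
lane_mouth 0.76 [ 0.5563 -0.1617 -0.001 ] [343. 248.]
```

View pics/s2c.png

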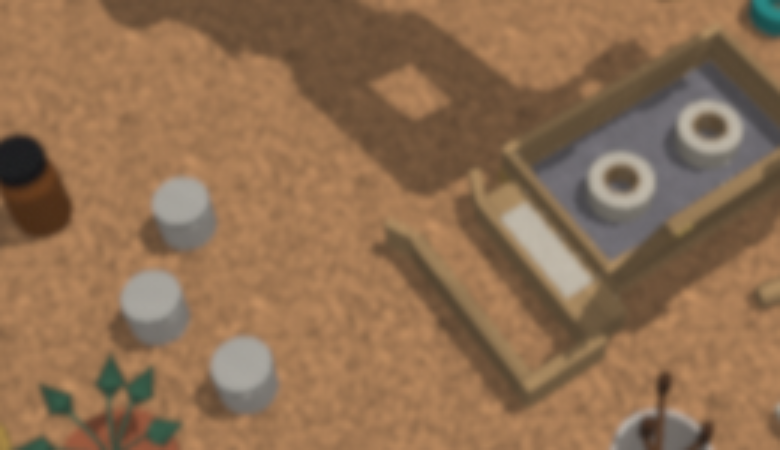

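Both rolls lie in the tray, at crop (620,190) and (708,135). The pots are at crop (183,213), (153,307) and (243,373). Next I'll check the camera offset, wrist range and tall obstacles for the pot work.

```bash
python3 - <<'E'
from h import *
s=st(); print(np.round(s['joint_positions'],1))
M=np.linalg.inv(np.array(viewer.camera_info('wrist')['world_to_cam'])); print('cam in tool',rel(M[:3,3],s), 'axis',np.array(s['tcp_rot']).T@M[:3,2])
for n in('scene','side'):
    P,c=top(n,None,x1=1.0)
    k=(np.hypot(P[:,0]-.655,P[:,1]+.46)<.14)&(P[:,2]>.05)&(P[:,1]>-.5)
    Q=P[k]; print(n,'plant x',Q[:,0].min(),Q[:,0].max(),'ymax',Q[:,1].max(),'z',Q[:,2].max())
    # distance to pot1
    print('leaf near pot1',np.hypot(Q[:,0]-.607,Q[:,1]+.358).min())
    k=(P[:,0]>.72)&(P[:,0]<.95)&(P[:,1]<0)&(P[:,1]>-.3)&(P[:,2]>.06); print('mug',P[k].min(0) if k.any() else None,P[k].max(0) if k.any() else None)
    # lane boards, z 28..38
    R=np.array([.991,.132]);q=P[:,:2]-[.5855,.0275];u=q@R;v=q@[-.132,.991]
    k=(P[:,2]>.028)&(P[:,2]<.038)&(v<-.125)&(v>-.25)&(abs(u)<.2)
    for a in np.arange(-.06,.1,.02):
        kk=k&(u>a)&(u<a+.02); vv=v[kk]; o=vv[vv<-.19]; i=vv[vv>-.18]
        print(round(a,2),'inner edge',np.round(np.percentile(i,3),4) if len(i) else None,'outer', np.round(np.percentile(o,[3,97]),4) if len(o) else None)
    kk=k&(v<-.165)&(v>-.2); print('end wall u',np.percentile(u[kk],[2,98]) if kk.sum() else None)
    kk=k&(v<-.205)&(v>-.24); print('outer u',np.percentile(u[kk],[1,99])); kk=k&(v>-.158)&(v<-.125); print('inner u',np.percentile(u[kk],[1,99]))
E
```

```text
t 20.65 pos [0.5218 0.1227 0.1975] F [-0.2 -0.5  0.1] op 0.801 gf 0.0
[[-0.992, -0.128, 0.0], [-0.128, 0.992, -0.0], [-0.0, -0.0, -1.0]]
[  1.3  26.2  97.1  -0.   56.8 -96. ]
cam in tool [ 0.0673 -0.0005 -0.1515] axis [-2.48224932e-01 -6.35131558e-04  9.68702214e-01]
scene plant x 0.6075255837150998 0.7085658396269328 ymax -0.41169628827470256 z 0.13550953490113649
leaf near pot1 0.061300410832285955
mug [ 0.72007705 -0.16732594  0.06022488] [ 0.86595023 -0.01201136  0.18929279]
-0.06 inner edge -0.158 outer [-0.2225 -0.2125]
-0.04 inner edge -0.1577 outer [-0.2224 -0.2111]
-0.02 inner edge -0.158 outer [-0.2219 -0.2108]
0.0 inner edge -0.158 outer [-0.2226 -0.2105]
0.02 inner edge -0.1575 outer [-0.222  -0.2108]
0.04 inner edge -0.1576 outer [-0.2219 -0.211 ]
0.06 inner edge -0.1575 outer [-0.2219 -0.2106]
0.08 inner edge -0.1584 outer [-0.2217 -0.2047]
end wall u [0.0999457  0.19156979]
outer u [-0.07349066  0.11079052]
inner u [-0.06822111  0.10762974]
side plant x 0.6039480125692628 0.7080966494068051 ymax -0.4127075690147083 z 0.13375107011937448
leaf near pot1 0.059541944757945865
mug [ 0.72068675 -0.16986978  0.06000284] [ 0.86561726 -0.03827317  0.18738133]
-0.06 inner edge -0.159 outer [-0.2219 -0.2111]
-0.04 inner edge -0.1588 outer [-0.223  -0.2125]
-0.02 inner edge -0.1584 outer [-0.2227 -0.2115]
0.0 inner edge -0.1597 outer [-0.2226 -0.2103]
0.02 inner edge -0.1594 outer [-0.2229 -0.2123]
0.04 inner edge -0.1594 outer [-0.2223 -0.2108]
0.06 inner edge -0.1586 outer [-0.2231 -0.2121]
0.08 inner edge -0.1752 outer [-0.2232 -0.1927]
end wall u [0.09649157 0.19182016]
outer u [-0.07835708  0.19730165]
inner u [-0.0766301   0.10212158]
```

Lane centre, mouth (0.558, -0.163) and yaw all agree. I'll go to the pot nearest the plant first, gripping along the lane direction.

```bash
python3 -m jog '[[1,-0.023,-0.488,0.0675,0,0,90],[1,-0.023,-0.488,0.0675,0,0,90],[1,-0.023,-0.488,0.0675,0,0,90],[1,-0.023,-0.488,0.0675,0,0,90],[1,-0.023,-0.488,0.0675,0,0,90],[1,-0.023,-0.488,0.0675,0,0,90],[1,-0.023,-0.488,0.0675,0,0,90],[1,-0.023,-0.488,0.0675,0,0,90],[1,-0.023,-0.488,0.0675,0,0,90],[1,-0.023,-0.488,0.0675,0,0,90],[1,-0.023,-0.488,0.0675,0,0,90]]'
cat >> h.py <<'E'
def pots():
    s=bot.read_state()
    for n in('scene','side'):
        cap(n)
        print(n,[(round(x['p'],2),np.round(x['xyz'],3).tolist()) for x in models.tip_of(n,'pot1') if x['p']>.3][:6])
O=np.array([.5579,-.1627]);R=np.array([.991,.132]);Y=np.array([-.132,.991])
def lane(x,y=0): return O+x*R+y*Y
E
python3 - <<'E'
from h import *
s=st(); cap('wrist')
for x in models.tip_of('wrist','pot1')[:6]: print(round(x['p'],2),np.round(x['xyz'],4),rel([x['xyz'][0],x['xyz'][1],.022],s))
print(rel([.607,-.3585,.022],s)); pots()
E
```

```text
time_s: 22.12
position: [0.6067, -0.3568, 0.1298]
tcp_rot: [[-0.13, 0.991, -0.001], [0.991, 0.13, 0.001], [0.001, -0.001, -1.0]]
force: [-0.1, 0.7, 0.5]
opening: 1.002
grasp_force: 0.0
t 22.125 pos [ 0.6067 -0.3568  0.1298] F [-0.1  0.7  0.5] op 1.002 gf 0.0
[[-0.13, 0.991, -0.001], [0.991, 0.13, 0.001], [0.001, -0.001, -1.0]]
0.64 [ 0.4457 -0.3473  0.0027] [ 0.0303 -0.1583  0.1079]
0.62 [ 0.6089 -0.3598  0.0007] [-0.0034  0.0019  0.1078]
[-0.0018  0.0002  0.1078]
scene [(0.66, [0.521, -0.396, -0.001]), (0.45, [0.608, -0.355, -0.004])]
side [(0.89, [0.451, -0.348, -0.001]), (0.78, [0.521, -0.4, 0.003]), (0.56, [0.606, -0.36, -0.002])]
```

```bash
python3 -m jog '[[1,-0.002,0.001,0.05,0,0,0],[1,-0.002,0.001,0.09,0,0,0],[1,-0.002,0.001,0.107,0,0,0],[1,-0.002,0.001,0.107,0,0,0],[0.3,-0.002,0.001,0.107,0,0,0],[0.3,-0.002,0.001,0.107,0,0,0],[0.3,-0.002,0.001,0.107,0,0,0],[0.3,-0.002,0.001,0.107,0,0,0],[0.3,-0.002,0.001,0.107,0,0,0],[0.3,-0.002,0.001,0.107,0,0,0],[0.3,-0.002,0.001,0.107,0,0,0],[0.3,-0.002,0.001,0.06,0,0,0],[0.3,-0.002,0.001,0.01,0,0,0],[0.3,-0.002,0.001,0,0,0,0]]'
python3 - <<'E'
from h import *
s=st()
for a in(.05,.08,.0): print(a,rel([*lane(a),.022],s))
cap('side')
print([(round(x['p'],2),np.round(x['xyz'],3).tolist()) for x in models.tip_of('side','pot1')])
E
```

```text
time_s: 24.18
position: [0.6104, -0.3605, 0.134]
tcp_rot: [[-0.129, 0.992, 0.006], [0.992, 0.129, -0.005], [-0.006, 0.005, -1.0]]
force: [0.5, -0.6, -1.3]
opening: 0.52
grasp_force: 30.0
t 24.175 pos [ 0.6104 -0.3605  0.134 ] F [ 0.5 -0.6 -1.3] op 0.52 gf 29.99984218273312
[[-0.129, 0.992, 0.006], [0.992, 0.129, -0.005], [-0.006, 0.005, -1.0]]
0.05 [0.2037 0.023  0.111 ]
0.08 [0.2038 0.0529 0.1111]
0.0 [ 0.2036 -0.027   0.1107]
[(0.84, [0.61, -0.362, 0.109]), (0.81, [0.521, -0.398, 0.002]), (0.62, [0.452, -0.346, -0.0])]
```

```bash
python3 -m jog '[[0.3,0.05,0.02,0,0,0,0],[0.3,0.11,0.05,0,0,0,0],[0.3,0.17,0.066,0,0,0,0],[0.3,0.203,0.067,0,0,0,0],[0.3,0.203,0.067,0,0,0,0],[0.3,0.203,0.067,0,0,0,0],[0.3,0.203,0.067,0,0,0,0]]'
python3 - <<'E'
from h import *
s=st(); print(rel([*lane(.095),.0225],s)); p,d=cap('scene'); cv2.imwrite('pics/s3.png',cv2.resize(p[130:310,230:430],None,fx=3,fy=3))
E
```

```text
time_s: 25.15
position: [0.6483, -0.1504, 0.1292]
tcp_rot: [[-0.128, 0.992, -0.001], [0.992, 0.128, 0.0], [0.0, -0.001, -1.0]]
force: [0.7, -0.0, -1.7]
opening: 0.523
grasp_force: 30.0
t 25.15 pos [ 0.6483 -0.1504  0.1292] F [ 0.7 -0.  -1.7] op 0.523 gf 29.99965033493936
[[-0.128, 0.992, -0.001], [0.992, 0.128, 0.0], [0.0, -0.001, -1.0]]
[-0.0003  0.0039  0.1067]
```

View pics/s3.png

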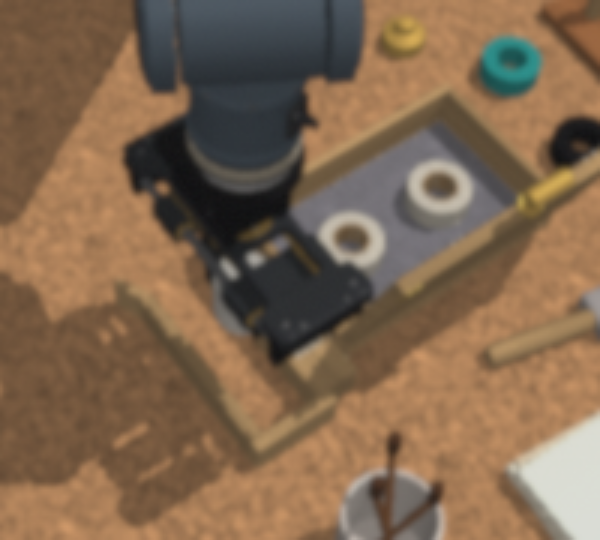

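The pot hangs over the lane at (232,305), and the gripper is clear of the lid and tray. I'll lower it carefully.

```bash
python3 -m jog '[[0.3,0,0.003,0.04,0,0,0],[0.3,0,0.003,0.07,0,0,0],[0.3,0,0.003,0.078,0,0,0],[0.3,0,0.003,0.084,0,0,0],[0.3,0,0.003,0.084,0,0,0]]'
```

```text
time_s: 25.82
position: [0.652, -0.1491, 0.0467]
tcp_rot: [[-0.129, 0.992, 0.001], [0.992, 0.129, -0.001], [-0.001, 0.001, -1.0]]
force: [0.8, -0.1, -0.5]
opening: 0.525
grasp_force: 30.0
```

```bash
python3 -m jog '[[0.3,0,0,0.012,0,0,0],[0.3,0,0,0.023,0,0,0],[0.3,0,0,0.023,0,0,0],[0.3,0,0,0.023,0,0,0],[0.68,0,0,0.023,0,0,0],[0.68,0,0,0.023,0,0,0],[0.68,0,0,0.023,0,0,0],[0.68,0,0,-0.02,0,0,0],[0.68,0,0,-0.07,0,0,0],[0.68,0,0,-0.1,0,0,0],[0.68,0,0,-0.1,0,0,0]]'
python3 - <<'E'
from h import *
s=st(); pots(); print(rel([.521,-.3985,.13],s))
E
```

```text
time_s: 27.2
position: [0.6535, -0.1493, 0.1494]
tcp_rot: [[-0.13, 0.992, 0.007], [0.992, 0.13, -0.003], [-0.004, 0.006, -1.0]]
force: [-0.5, -0.4, 0.6]
opening: 0.679
grasp_force: 0.0
t 27.2 pos [ 0.6535 -0.1493  0.1494] F [-0.5 -0.4  0.6] op 0.679 gf 0.0
[[-0.13, 0.992, 0.007], [0.992, 0.13, -0.003], [-0.004, 0.006, -1.0]]
scene [(0.96, [0.523, -0.396, -0.001]), (0.82, [0.447, -0.351, 0.001]), (0.81, [0.65, -0.144, -0.005])]
side [(0.72, [0.453, -0.347, -0.003]), (0.57, [0.522, -0.398, 0.002]), (0.57, [0.649, -0.151, 0.0])]
[-0.2299 -0.1638  0.0192]
```

```bash
python3 -m jog '[[1,-0.23,-0.164,0.019,0,0,0],[1,-0.23,-0.164,0.019,0,0,0],[1,-0.23,-0.164,0.019,0,0,0],[1,-0.23,-0.164,0.019,0,0,0],[1,-0.23,-0.164,0.019,0,0,0],[1,-0.23,-0.164,0.019,0,0,0],[1,-0.23,-0.164,0.019,0,0,0],[1,-0.23,-0.164,0.019,0,0,0]]'
python3 - <<'E'
from h import *
s=st(); pots(); cap('wrist')
for x in models.tip_of('wrist','pot1')[:3]: print(round(x['p'],2),np.round(x['xyz'],4),rel([x['xyz'][0],x['xyz'][1],.022],s))
print(rel([.5215,-.398,.022],s))
E
```

```text
time_s: 28.4
position: [0.5192, -0.3961, 0.1265]
tcp_rot: [[-0.131, 0.991, -0.001], [0.991, 0.131, 0.001], [0.001, -0.001, -1.0]]
force: [-0.0, -0.8, 0.0]
opening: 0.999
grasp_force: 0.0
t 28.4 pos [ 0.5192 -0.3961  0.1265] F [-0.  -0.8  0. ] op 0.999 gf 0.0
[[-0.131, 0.991, -0.001], [0.991, 0.131, 0.001], [0.001, -0.001, -1.0]]
scene [(0.79, [0.65, -0.146, -0.004]), (0.63, [0.518, -0.395, -0.001]), (0.59, [0.447, -0.348, 0.002])]
side [(0.84, [0.649, -0.153, -0.0]), (0.63, [0.521, -0.4, -0.001]), (0.6, [0.45, -0.345, 0.001])]
0.95 [ 0.4475 -0.3478  0.0005] [ 0.0572 -0.0647  0.1046]
0.74 [ 0.5206 -0.3963 -0.0025] [-0.0005  0.0014  0.1045]
[-0.0023  0.0021  0.1045]
```

```bash
python3 -m jog '[[1,-0.0015,0.001,0.05,0,0,0],[1,-0.0015,0.001,0.09,0,0,0],[1,-0.0015,0.001,0.1045,0,0,0],[1,-0.0015,0.001,0.1045,0,0,0],[0.3,-0.0015,0.001,0.1045,0,0,0],[0.3,-0.0015,0.001,0.1045,0,0,0],[0.3,-0.0015,0.001,0.1045,0,0,0],[0.3,-0.0015,0.001,0.1045,0,0,0],[0.3,-0.0015,0.001,0.1045,0,0,0],[0.3,-0.0015,0.001,0.1045,0,0,0],[0.3,-0.0015,0.001,0.1045,0,0,0],[0.3,-0.0015,0.001,0.06,0,0,0],[0.3,-0.0015,0.001,0.01,0,0,0],[0.3,-0.0015,0.001,0,0,0,0],[0.3,-0.0015,0.001,0,0,0,0],[0.3,-0.0015,0.001,0,0,0,0]]'
python3 - <<'E'
from h import *
s=st(); print(rel([*lane(.022),.13],s))
E
```

```text
time_s: 30.7
position: [0.5186, -0.3981, 0.1249]
tcp_rot: [[-0.129, 0.992, -0.003], [0.992, 0.129, 0.003], [0.003, -0.003, -1.0]]
force: [-0.1, 0.6, -1.5]
opening: 0.524
grasp_force: 30.0
t 30.7 pos [ 0.5186 -0.3981  0.1249] F [-0.1  0.6 -1.5] op 0.524 gf 30.047180803958327
[[-0.129, 0.992, -0.003], [0.992, 0.129, 0.003], [0.003, -0.003, -1.0]]
[ 0.2284  0.0914 -0.0045]
```

```bash
python3 -m jog '[[0.3,0.06,0.03,-0.002,0,0,0],[0.3,0.12,0.06,-0.002,0,0,0],[0.3,0.18,0.084,-0.002,0,0,0],[0.3,0.228,0.084,-0.002,0,0,0],[0.3,0.228,0.084,-0.002,0,0,0],[0.3,0.228,0.084,-0.002,0,0,0],[0.3,0.228,0.084,-0.002,0,0,0]]'
python3 - <<'E'
from h import *
s=st(); print(rel([*lane(.015),.0225],s)); cap('side')
print([(round(x['p'],2),np.round(x['xyz'],3).tolist(),rel(x['xyz'],s)) for x in models.tip_of('side','pot1')])
E
```

```text
time_s: 31.58
position: [0.5737, -0.1638, 0.1285]
tcp_rot: [[-0.128, 0.992, -0.0], [0.992, 0.128, -0.0], [-0.0, -0.0, -1.0]]
force: [0.6, -0.6, -1.7]
opening: 0.52
grasp_force: 30.0
t 31.575 pos [ 0.5737 -0.1638  0.1285] F [ 0.6 -0.6 -1.7] op 0.52 gf 30.04708444350399
[[-0.128, 0.992, -0.0], [0.992, 0.128, -0.0], [-0.0, -0.0, -1.0]]
[ 0.0031 -0.0005  0.106 ]
[(0.72, [0.453, -0.348, 0.001], array([-0.1669, -0.1427,  0.1277])), (0.57, [0.649, -0.154, -0.002], array([0.0004, 0.0763, 0.1308]))]
```

```bash
python3 -m jog '[[0.3,0.002,0,0.04,0,0,0],[0.3,0.002,0,0.07,0,0,0],[0.3,0.002,0,0.078,0,0,0],[0.3,0.002,0,0.083,0,0,0],[0.3,0.002,0,0.083,0,0,0],[0.3,0.002,0,0.083,0,0,0]]'
```

```text
time_s: 32.42
position: [0.5741, -0.1607, 0.0471]
tcp_rot: [[-0.129, 0.992, 0.002], [0.992, 0.129, -0.001], [-0.001, 0.002, -1.0]]
force: [0.3, 0.2, -1.8]
opening: 0.523
grasp_force: 30.0
```

```bash
python3 -m jog '[[0.3,0,0,0.012,0,0,0],[0.3,0,0,0.024,0,0,0],[0.3,0,0,0.024,0,0,0],[0.3,0,0,0.024,0,0,0],[0.66,0,0,0.024,0,0,0],[0.66,0,0,0.024,0,0,0],[0.66,0,0,0.024,0,0,0],[0.66,0,0,-0.02,0,0,0],[0.66,0,0,-0.05,0,0,0],[0.66,0,0,-0.05,0,0,0],[0,0,-0.05,-0.05,0,0,0],[0,0,-0.07,-0.05,0,0,0],[0,0,-0.07,-0.05,0,0,0],[0,0,-0.07,-0.05,0,0,0],[0,0,-0.07,-0.05,0,0,0]]'
python3 - <<'E'
from h import *
s=st(); pots(); print(rel([*lane(-.05),.022],s), rel([*lane(.04),.022],s))
E
```

```text
time_s: 34.3
position: [0.5052, -0.1695, 0.0958]
tcp_rot: [[-0.13, 0.992, 0.001], [0.992, 0.13, -0.001], [-0.001, 0.001, -1.0]]
force: [-0.3, -0.2, 0.7]
opening: 0.179
grasp_force: 0.0
t 34.3 pos [ 0.5052 -0.1695  0.0958] F [-0.3 -0.2  0.7] op 0.179 gf 0.0
[[-0.13, 0.992, 0.001], [0.992, 0.13, -0.001], [-0.001, 0.001, -1.0]]
scene [(0.91, [0.448, -0.352, 0.005]), (0.91, [0.654, -0.145, -0.003]), (0.67, [0.595, -0.017, 0.024]), (0.62, [0.574, -0.155, -0.001])]
side [(0.91, [0.453, -0.348, -0.003]), (0.74, [0.649, -0.15, 0.0]), (0.73, [0.574, -0.158, 0.0])]
[-0.0002  0.0031  0.0738] [0.     0.0931 0.0739]
```

```bash
python3 -m jog '[[0,0,0,0.04,0,0,0],[0,0,0,0.073,0,0,0],[0,0,0.01,0.073,0,0,0],[0,0,0.02,0.073,0,0,0],[0,0,0.027,0.073,0,0,0],[0,0,0.034,0.073,0,0,0],[0,0,0.041,0.073,0,0,0],[0,0,0.048,0.073,0,0,0],[0,0,0.055,0.073,0,0,0],[0,0,0.062,0.073,0,0,0],[0,0,0.069,0.073,0,0,0],[0,0,0.076,0.073,0,0,0],[0,0,0.082,0.073,0,0,0],[0,0,0.087,0.073,0,0,0],[0,0,0.09,0.073,0,0,0],[0,0,0.09,0.073,0,0,0]]'
python3 - <<'E'
from h import *
s=st(); pots()
E
```

```text
time_s: 36.5
position: [0.5937, -0.1577, 0.023]
tcp_rot: [[-0.129, 0.992, 0.001], [0.992, 0.129, -0.0], [-0.0, 0.001, -1.0]]
force: [-1.0, -1.4, 1.2]
opening: 0.007
grasp_force: 0.8
t 36.5 pos [ 0.5937 -0.1577  0.023 ] F [-1.  -1.4  1.2] op 0.007 gf 0.7564761769026518
[[-0.129, 0.992, 0.001], [0.992, 0.129, -0.0], [-0.0, 0.001, -1.0]]
scene [(0.64, [0.448, -0.349, 0.002]), (0.61, [0.629, -0.149, -0.001]), (0.57, [0.672, -0.14, -0.004])]
side [(0.67, [0.628, -0.151, -0.0]), (0.65, [0.453, -0.348, 0.001]), (0.65, [0.669, -0.147, 0.002])]
```

The train moved in, with pots at lane x of about 0.072 and 0.115. Now the last pot.

```bash
python3 -m jog '[[0,0,-0.01,0,0,0,0],[0,0,-0.01,-0.05,0,0,0],[0.5,0,-0.01,-0.105,0,0,0],[1,-0.05,-0.05,-0.105,0,0,0],[1,-0.1,-0.1,-0.105,0,0,0],[1,-0.15,-0.15,-0.105,0,0,0],[1,-0.171,-0.167,-0.105,0,0,0],[1,-0.171,-0.167,-0.105,0,0,0],[1,-0.171,-0.167,-0.105,0,0,0],[1,-0.171,-0.167,-0.105,0,0,0]]'
python3 - <<'E'
from h import *
s=st(); pots(); cap('wrist')
for x in models.tip_of('wrist','pot1')[:3]: print(round(x['p'],2),np.round(x['xyz'],4),rel([x['xyz'][0],x['xyz'][1],.022],s))
print(rel([.450,-.349,.022],s))
E
```

```text
time_s: 37.95
position: [0.4501, -0.3475, 0.1279]
tcp_rot: [[-0.131, 0.991, -0.0], [0.991, 0.131, 0.001], [0.001, -0.0, -1.0]]
force: [0.2, 0.1, -0.5]
opening: 0.832
grasp_force: 0.0
t 37.95 pos [ 0.4501 -0.3475  0.1279] F [ 0.2  0.1 -0.5] op 0.832 gf 0.0
[[-0.131, 0.991, -0.0], [0.991, 0.131, 0.001], [0.001, -0.0, -1.0]]
scene [(0.88, [0.63, -0.146, 0.002]), (0.82, [0.443, -0.348, 0.002]), (0.6, [0.673, -0.142, -0.003])]
side [(0.69, [0.453, -0.348, -0.002]), (0.35, [0.582, 0.081, 0.021])]
0.83 [ 0.4474 -0.3461  0.0032] [ 0.0017 -0.0025  0.1059]
[-0.0015 -0.0003  0.1059]
```

```bash
python3 -m jog '[[1,-0.0005,-0.001,0.02,0,0,0],[1,-0.0005,-0.001,0.06,0,0,0],[1,-0.0005,-0.001,0.1055,0,0,0],[1,-0.0005,-0.001,0.1055,0,0,0],[0.3,-0.0005,-0.001,0.1055,0,0,0],[0.3,-0.0005,-0.001,0.1055,0,0,0],[0.3,-0.0005,-0.001,0.1055,0,0,0],[0.3,-0.0005,-0.001,0.1055,0,0,0],[0.3,-0.0005,-0.001,0.1055,0,0,0],[0.3,-0.0005,-0.001,0.1055,0,0,0],[0.3,-0.0005,-0.001,0.1055,0,0,0],[0.3,-0.0005,-0.001,0.06,0,0,0],[0.3,-0.0005,-0.001,0.01,0,0,0],[0.3,-0.0005,-0.001,0,0,0,0],[0.3,-0.0005,-0.001,0,0,0,0],[0.3,-0.0005,-0.001,0,0,0,0]]'
python3 - <<'E'
from h import *
s=st(); print(rel([*lane(-.005),.13],s))
E
```

```text
time_s: 40.25
position: [0.4478, -0.3484, 0.1262]
tcp_rot: [[-0.129, 0.992, -0.003], [0.992, 0.129, 0.003], [0.003, -0.002, -1.0]]
force: [0.1, -1.2, -2.0]
opening: 0.52
grasp_force: 30.0
t 40.25 pos [ 0.4478 -0.3484  0.1262] F [ 0.1 -1.2 -2. ] op 0.52 gf 29.999633794650435
[[-0.129, 0.992, -0.003], [0.992, 0.129, 0.003], [0.003, -0.002, -1.0]]
[ 0.1699  0.1282 -0.0035]
```

```bash
python3 -m jog '[[0.3,0.05,0.04,-0.003,0,0,0],[0.3,0.09,0.08,-0.003,0,0,0],[0.3,0.13,0.12,-0.003,0,0,0],[0.3,0.171,0.128,-0.003,0,0,0],[0.3,0.171,0.128,-0.003,0,0,0],[0.3,0.171,0.128,-0.003,0,0,0],[0.3,0.171,0.128,-0.003,0,0,0]]'
python3 - <<'E'
from h import *
s=st(); print(rel([*lane(-.005),.0225],s))
E
```

```text
time_s: 41.12
position: [0.5533, -0.1647, 0.1305]
tcp_rot: [[-0.128, 0.992, -0.0], [0.992, 0.128, -0.0], [0.0, -0.0, -1.0]]
force: [-0.1, -0.4, -0.5]
opening: 0.521
grasp_force: 30.0
t 41.125 pos [ 0.5533 -0.1647  0.1305] F [-0.1 -0.4 -0.5] op 0.521 gf 29.999598213471472
[[-0.128, 0.992, -0.0], [0.992, 0.128, -0.0], [0.0, -0.0, -1.0]]
[ 0.0013 -0.0002  0.108 ]
```

```bash
python3 -m jog '[[0.3,0.001,0,0.04,0,0,0],[0.3,0.001,0,0.07,0,0,0],[0.3,0.001,0,0.084,0,0,0],[0.3,0.001,0,0.096,0,0,0],[0.3,0.001,0,0.1075,0,0,0],[0.3,0.001,0,0.1075,0,0,0],[0.3,0.001,0,0.1075,0,0,0],[0.63,0.001,0,0.1075,0,0,0],[0.63,0.001,0,0.1075,0,0,0],[0.63,0.001,0,0.1075,0,0,0],[0.63,0.001,0,0.06,0,0,0],[0.63,0.001,0,0.035,0,0,0],[0,0.001,-0.05,0.035,0,0,0],[0,0.001,-0.07,0.035,0,0,0],[0,0.001,-0.07,0.035,0,0,0],[0,0.001,-0.07,0.035,0,0,0],[0,0.001,-0.07,0.035,0,0,0]]'
python3 - <<'E'
from h import *
s=st(); pots(); print(rel([*lane(-.004),.022],s))
E
```

```text
time_s: 43.25
position: [0.4854, -0.1717, 0.0961]
tcp_rot: [[-0.13, 0.992, 0.001], [0.992, 0.13, -0.001], [-0.001, 0.001, -1.0]]
force: [-0.3, -0.2, -0.3]
opening: 0.148
grasp_force: 0.0
t 43.25 pos [ 0.4854 -0.1717  0.0961] F [-0.3 -0.2 -0.3] op 0.148 gf 0.0
[[-0.13, 0.992, 0.001], [0.992, 0.13, -0.001], [-0.001, 0.001, -1.0]]
scene [(0.87, [0.625, -0.148, 0.0]), (0.75, [0.671, -0.139, -0.007]), (0.69, [0.547, -0.162, 0.002])]
side [(0.77, [0.628, -0.151, -0.002]), (0.64, [0.672, -0.148, 0.0]), (0.55, [0.551, -0.162, -0.002])]
[-0.0005  0.069   0.0742]
```

```bash
python3 -m jog '[[0,0,0,0.04,0,0,0],[0,0,0,0.073,0,0,0],[0,0,0.01,0.073,0,0,0],[0,0,0.018,0.073,0,0,0],[0,0,0.025,0.073,0,0,0],[0,0,0.032,0.073,0,0,0],[0,0,0.039,0.073,0,0,0],[0,0,0.046,0.073,0,0,0],[0,0,0.053,0.073,0,0,0],[0,0,0.059,0.073,0,0,0],[0,0,0.064,0.073,0,0,0],[0,0,0.068,0.073,0,0,0],[0,0,0.0705,0.073,0,0,0],[0,0,0.0705,0.073,0,0,0],[0,0,0.0705,0.073,0,0,0]]'
python3 - <<'E'
from h import *
s=st(); pots()
E
```

```text
time_s: 45.32
position: [0.5538, -0.1622, 0.023]
tcp_rot: [[-0.129, 0.992, -0.0], [0.992, 0.129, 0.0], [0.0, -0.0, -1.0]]
force: [-2.5, -0.6, 3.5]
opening: 0.006
grasp_force: 2.0
t 45.325 pos [ 0.5538 -0.1622  0.023 ] F [-2.5 -0.6  3.5] op 0.006 gf 2.025420272257179
[[-0.129, 0.992, -0.0], [0.992, 0.129, 0.0], [0.0, -0.0, -1.0]]
scene [(0.8, [0.632, -0.15, -0.0]), (0.61, [0.679, -0.139, -0.004]), (0.52, [0.584, -0.157, 0.001])]
side [(0.66, [0.588, -0.158, -0.002]), (0.59, [0.633, -0.15, 0.001]), (0.58, [0.652, -0.464, 0.005]), (0.49, [0.676, -0.146, -0.001])]
```

```bash
python3 -m jog '[[0,0,0.002,0,0,0,0],[0,0,0.003,0,0,0,0],[0,0,0.003,0,0,0,0],[0,0,-0.01,0,0,0,0],[0,0,-0.02,-0.04,0,0,0],[0,0,-0.05,-0.1,0,0,0],[0,-0.05,-0.1,-0.15,0,0,0],[0,-0.1,-0.13,-0.18,0,0,0],[0,-0.1,-0.13,-0.18,0,0,0],[0,-0.1,-0.13,-0.18,0,0,0]]'
python3 - <<'E'
from h import *
s=st(); pots()
p,d=cap('scene'); cv2.imwrite('pics/s4.png',cv2.resize(p[90:310,130:490],None,fx=2.2,fy=2.2))
for n in('scene','side'):
    for t in('roll1','lane_mouth','paperweight','glue_bottle','ink_bottle','seedling_pot','brush'): print(n,t,[(round(x['p'],2),np.round(x['xyz'],3).tolist()) for x in models.tip_of(n,t) if x['p']>.3])
    P,c=top(n,None,zmax=.5,x1=.85)
    D=np.array([.5855,.0275]);q=P[:,:2]-D;u=q@R;v=q@Y
    for y in(.05,-.045):
        k=(np.hypot(u,v-y)<.045)&(P[:,2]>.025)&(P[:,2]<.045); print('roll top z',np.percentile(P[k,2],[5,50,95]) if k.any() else None)
    u=u-.073
    k=(abs(v)<.11)&(u>-.03)&(u<.12)&(P[:,2]>.08)&(P[:,2]<.185)&(np.abs(u-(P[:,2]-.05)*.36)<.03)
    f=np.polyfit(P[k,2],u[k],1); print('lid deg',90+np.degrees(np.arctan(f[0])))
    k=(abs(v)<.03)&(P[:,2]>.2)&(u>0)&(u<.12); print('pull',np.mean(P[k],0),np.mean(u[k]))
E
```

```text
time_s: 46.78
position: [0.4381, -0.2808, 0.2043]
tcp_rot: [[-0.126, 0.992, 0.004], [0.992, 0.126, -0.003], [-0.004, 0.003, -1.0]]
force: [0.8, 0.0, 0.1]
opening: 0.001
grasp_force: 0.0
t 46.775 pos [ 0.4381 -0.2808  0.2043] F [0.8 0.  0.1] op 0.001 gf 0.0
[[-0.126, 0.992, 0.004], [0.992, 0.126, -0.003], [-0.004, 0.003, -1.0]]
scene [(0.77, [0.682, -0.14, -0.005]), (0.62, [0.638, -0.148, 0.002]), (0.6, [0.588, -0.155, 0.003]), (0.48, [0.542, 0.333, 0.001])]
side [(0.89, [0.593, -0.156, 0.002]), (0.64, [0.636, -0.149, -0.001]), (0.57, [0.681, -0.146, -0.001])]
scene roll1 [(0.97, [0.595, -0.019, 0.018]), (0.85, [0.582, 0.08, 0.022]), (0.81, [0.366, 0.31, 0.015]), (0.73, [0.59, 0.224, 0.016]), (0.68, [0.483, 0.22, 0.011])]
scene lane_mouth [(0.56, [0.559, -0.16, -0.001])]
scene paperweight [(0.64, [0.404, 0.158, 0.004]), (0.38, [0.584, 0.03, 0.007])]
scene glue_bottle [(0.68, [0.721, 0.287, -0.001]), (0.44, [0.74, 0.131, -0.001])]
scene ink_bottle [(0.76, [0.383, -0.45, -0.003])]
scene seedling_pot [(0.82, [0.66, -0.459, 0.002])]
scene brush [(0.77, [0.739, 0.132, -0.003]), (0.38, [0.4
[... 159 characters left out ...]
6251493185
pull [0.72110592 0.04429777 0.22334741] 0.06360277057327249
side roll1 [(0.84, [0.365, 0.306, 0.014]), (0.79, [0.484, 0.222, 0.014]), (0.71, [0.592, 0.221, 0.009]), (0.59, [0.591, -0.019, 0.016]), (0.57, [0.579, 0.076, 0.02])]
side lane_mouth [(0.85, [0.555, -0.161, -0.002])]
side paperweight [(0.68, [0.404, 0.152, 0.002])]
side glue_bottle [(0.62, [0.72, 0.284, -0.002])]
side ink_bottle []
side seedling_pot [(0.89, [0.654, -0.466, 0.003])]
side brush []
roll top z [0.02573869 0.03212863 0.03523854]
roll top z [0.02580718 0.03207996 0.03503365]
lid deg 109.07574423534496
pull [nan nan nan] nan
  return _methods._mean(a, axis=axis, dtype=dtype,
  ret = um.true_divide(
  ret = ret.dtype.type(ret / rcount)
```

View pics/s4.png

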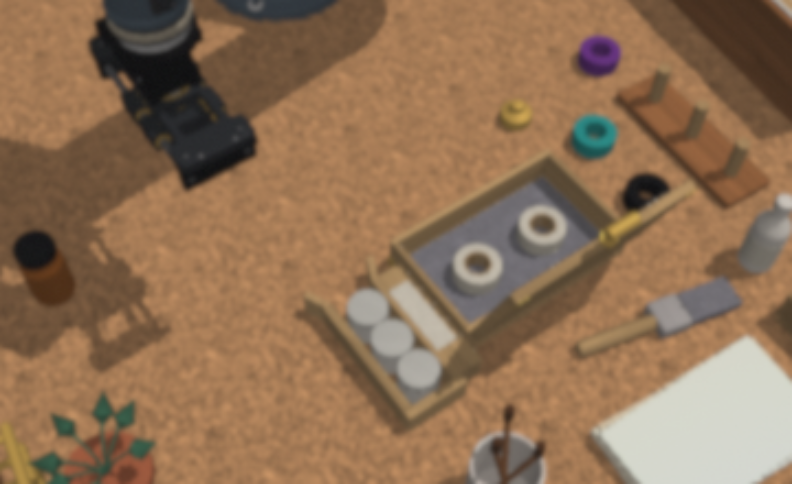

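The picture shows three pots upright in the lane at (367,307), (392,338) and (418,369). Both rolls lie flat in the tray at (477,267) and (541,230). The lid stands at about 109°, the dowels are empty and nothing else has shifted.

```bash
python3 -c "
from rig import workorder
print(workorder.hand_in())"
```

```text
the job is handed in; nothing more can be done
None
```

The job is handed in (no verdict came back): the lid stands at about 109°, both rolls lie flat in the tray, all three pots stand in the lane with none sticking out of the mouth, and I saw no bystander move.

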